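# Turn the canvas-trolley wheel until its valve is at the top

### The arm

A 7-joint arm with a two-finger parallel gripper is mounted at the origin on the work surface. World frame = base frame: x ahead of the robot, y to its left, z up, the work surface at z = 0. Lengths are in m, angles in rad, forces in N, time in s.
With the tool pointing down it reaches from about 0.4 to 0.925 m from the base axis. Payload 4.1 kg.
Tool frame: the origin (TCP) lies midway between the tips of the shut fingers; the grasp point (between the pads) lies 19 mm behind it; z points along the fingers, x is the direction in which the jaws open and shut, and the axes are right-handed (so a half turn about z gives the same grasp; the last joint's range is limited). The gripper opens to 85 mm and grips with 20 to 120 N. Pads are 22 mm wide; open, the fingers measure 114 mm over their backs; the gripper's body (76 mm by 85 mm) begins 54 mm behind the grasp point. The pads swing forward as they close: fully open they stand 13 mm farther back than shut.
Start: joints at [-1.415, 0.398, 0.045, 1.537, -0.019, 1.207, -0.051], TCP at [0.164, 0.629, 0.231] pointing down, gripper open.
Joint ranges: [-2.82, 2.82], [-0.49, 2.23], [-1.37, 1.46], [0, 2.46], [-1.36, 4.5], [0.23, 2], [-2.94, 2.94]. Speed limits (rad/s): [2.57, 2.57, 3.14, 3.14, 3.14, 3.14, 3.14].

### API

Orientations are given as a rotation vector (axis times angle).
In Python, from plant import state, get_image, get_calibration, finish_job gives the robot as it stands.
- The arm moves only by the tool drive_tool, never from a script. Its arguments are lists of equal length, an entry for each row: "delta_pos": the shift along the tool's x, y, z scaled (see below), a list of three; "rotation": the turn, a rotation vector about the tool's x, y, z scaled (see below), a list of three; "grip": the closure, from -1 (fully open) to 1 (shut). In form: {"delta_pos": [[dx, dy, dz], ...], "rotation": [[rx, ry, rz], ...], "grip": [grip, ...]}. A call has 1 to 20 rows; each row is the pose to reach, as a shift and turn from the pose commanded when the call began, along the tool's axes at that moment; what a row does not reach only later rows make up. The controller multiplies each number of a shift by 15 cm and each number of a turn by 90 degrees. A row lasts 1/12 s, in which the tool goes at most 41.7 mm and 7.16 degrees, less where a joint would pass 70% of its speed; a pose out of reach is approached as far as the arm can. A call with a number of a shift or a turn outside -1 to 1 is refused whole. A call with a gripper value outside its range is refused whole. The fingers move at their own pace and stop on an object; "grip_force" is the grip in N (left out, the last holds). Time passes only in rows, so rows that repeat a pose let the fingers close. It gives the time, the measured TCP pose, the force and the opening at its end, in the units of the state.
- state(): the state, without advancing time (a new reading comes with each control period).
- get_image(name): name is "scene" or "top"; returns the picture (384x512x3 uint8, red, green, blue); there is no depth.
- get_calibration(name): a dict with "vertical_fov" (degrees; the focal length in pixels is half the picture's height over the tangent of half this angle, whatever the lens; pixels are square), "cx", "cy" (the principal point, pixels), "rvec" (rotation vector, rad) and "tvec" (3), from world to camera coordinates, as OpenCV has them. Camera axes: x right, y down, z forward; pixel columns grow to the right and rows downward; lengths in m; the calibration is good to about 2 mm. A picture is of the moment at which its call begins. get_calibration takes no time and is no camera call.
- finish_job(): hands the job in, once; it reports no verdict.
The state is a dict: "t": time; "joints": joint angles; "dq": joint speeds; "tau": joint torques, N m; "tool_pos": TCP position; "ee_rot": TCP orientation; "force": force on the tool from outside, world axes, zero at the start; "moment": the same for the moment, N m; "gripper_width": finger opening in m.
Only numpy, scipy, OpenCV 4.12 (cv2) and the standard library are available. Lean on these libraries where they do the work, as an engineer would, in place of code of your own. Each camera call takes 0.05 s, during which the arm holds its last target.

### The job

The wheel of the studio's canvas trolley sits on a leaning stand and is about to be pumped up. With the fingertips, without gripping anything, gently push spoke after spoke, in at least two separate pushes, to turn the wheel until the yellow-capped valve is at twelve o'clock: straight up the slope from the hub, at the wheel's highest side. Then take the hand away; do not push on the tyre or the valve, and leave the spray can, paint tub and tape roll where they are.

Things in the scene. Friction and masses are not known exactly. Their poses are not given: they have to be found in the camera images.
- stand: Fixed leaning wood and steel stand, 320 mm deep, 400 wide. Origin on the table, mid-width, its front faces -x, roughly to the robot; z up. It holds the wheel in a plane leaning back, top away from the front, 1.05 rad from vertical (0.52 rad from level), centre at (0.0122, 0, 0.1195) m. Posts 24 mm wide at y = +-185 mm rise 32 mm past hub level along the slope. Nothing is behind the spokes.
- wheel (a joint): Turn of the wheel about its axle, rad: 0 with the valve stem at twelve o'clock, growing clockwise as seen from the stand's front (robot side): at +1.57 the valve is at the stand's -y side. Between 2.3 and 4.0 at the start; can turn over a full turn either way (6.28 is twelve o'clock again). About 0.12 N m of drag; it stays where it is left without coasting.
- hub (a point): Centre of the wheel, on the axle, in the wheel's mid-plane. The dark hub is 48 mm in diameter and 40 mm long.
- valve_cap (a point): Middle of the yellow valve cap, 83 mm from the axle, in the wheel's mid-plane. The stem points from the rim (inner radius 103 mm) in towards the hub, halfway between two spokes; brass stem 8 mm thick, yellow cap 16 mm thick between radii 74 and 92 mm.
- twelve (a point): Fixed point on the stand where valve_cap is when the stem is exactly at twelve o'clock: 83 mm from the hub, straight up the slope of the wheel, at its highest side.
- spokes: Five round aluminium spokes, 10 mm thick, 72 degrees apart, from the hub to the red rim (radii 24 to 103 mm), centre lines 10 mm in front of the wheel's mid-plane. They turn with the wheel. Origin at the wheel's centre; z axis points to the valve, x along the axle away from the front; spokes at 36, 108, 180, 252 and 324 degrees from the valve.
- tyre: Black rubber tyre on the wheel, outer diameter 300 mm, 44 mm thick (22 mm to each side of the mid-plane). Origin at the wheel's centre; turns with the wheel.
- valve: The valve stem with its yellow cap. Origin at the wheel's centre; z axis points along the stem towards the rim.
- spray_can: Loose spray can, white and aluminium, 52 mm in diameter, 150 mm tall, standing beside the stand. Origin: centre of its underside.
- paint_tub: Loose orange paint tub with white lid, 60 mm in diameter, 55 mm tall. Origin: centre of its underside.
- tape_roll: Loose roll of blue tape lying flat, 96 mm outside diameter, 24 mm high. Origin: centre of its underside.
- crossbar (a point): Middle of the fixed steel bar that carries the axle, 36 mm in front of the wheel's centre. The bar is 16 mm high and 14 mm thick, and runs level along the stand's y across the front of the wheel at hub height, post to post; the axle nut (22 mm) reaches 14 mm further to the front. The front of the wheel above the bar is open.
Not all that is in view belongs to the job. What is meant by the paint_tub is not purple, and is the larger of those in its own colour.

How it is judged:
By the outcome, as a careful person would: the job done as asked, in the order asked, and still so for the second after the job is handed in, with the robot touching nothing.
It also fails if it takes over 64 s, if anything falls off the work surface, if the arm or the gripper's body presses on something with over 40 N, if the wrist force passes 120 N, or if a joint passes its speed limit or range.

## Working session

There is one attempt and no reset: what is moved stays moved. The work goes in short steps, Python scripts to look and compute and a tool call to move; the robot and the scene stay as the last step left them, time stands still between calls to the robot, and variables do not carry over. Pictures are saved under pics/ and viewed, and the job is handed in when it is done.

Besides the shell and the picture viewer there is one more tool, called after ">>>" by a JSON object that holds its "fn" and its "kwargs". drive_tool: Moves the arm, as the interface text tells. Its arguments: {"type":"object","properties":{"delta_pos":{"type":"array","items":{"type":"array","items":{"type":"number"}}},"rotation":{"type":"array","items":{"type":"array","items":{"type":"number"}}},"grip":{"type":"array","items":{"type":"number"}},"grip_force":{"type":"number"}},"required":["delta_pos","rotation","grip"]}

```bash
mkdir -p pics; ls
python3 - <<'E'
from plant import *
import cv2
print(state())
for n in("scene","top"):
    print(n,get_calibration(n)); cv2.imwrite(f"pics/{n}0.png",get_image(n)[:,:,::-1])
E
```

```text
pics
{'t': 0.0, 'joints': array([-1.41501897,  0.39916284,  0.04503286,  1.53791991, -0.01871975,
        1.20692941, -0.05072455]), 'dq': array([-0.00029636, -0.00024691,  0.0004786 ,  0.00016178,  0.00208401,
        0.00129803,  0.00081741]), 'tau': array([-2.45857393e-05, -4.75115168e+01,  1.36414904e+00, -2.54216713e+01,
        1.15125231e-02,  9.40346596e-03, -8.21928893e-06]), 'tool_pos': array([0.16362636, 0.62838089, 0.23026455]), 'ee_rot': array([ 2.48454612e+00,  1.92051643e+00, -2.36473321e-03]), 'force': array([-0.37666958, -0.64724744, -0.2355952 ]), 'moment': array([-0.00225914,  0.04267335, -0.03489285]), 'gripper_width': 0.08532550836573768}
scene {'vertical_fov': 52.61837849881572, 'cx': 257.32898816528797, 'cy': 192.6590957663814, 'rvec': array([ 1.07109289,  2.19264087, -1.18474829]), 'tvec': array([ 0.31938478, -0.1441767 ,  1.49605396])}
top {'vertical_fov': 54.82635327278888, 'cx': 255.43794858826328, 'cy': 189.078923986146, 'rvec': array([ 2.12605542, -2.10829434,  0.21772885]), 'tvec': array([0.01239585, 0.59240909, 0.89292485])}
```

View pics/scene0.png

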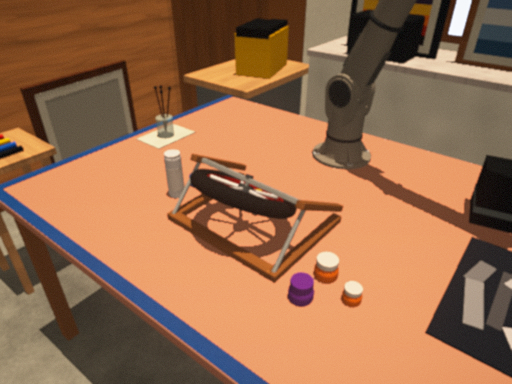

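View pics/top0.png

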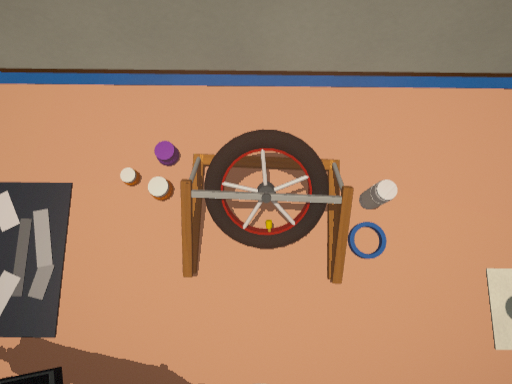

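Top view: valve cap at about (269,225), near six o'clock; hub at (266,193), bar from (192,195) to (341,200). Robot is at the bottom of this view. Next I'll measure the stand pose and the wheel angle.

```bash
cat > h.py <<'E'
import numpy as np, cv2
from plant import *
def cam(n):
    c=get_calibration(n); f=192/np.tan(np.radians(c["vertical_fov"]/2))
    K=np.array([[f,0,c["cx"]],[0,f,c["cy"]],[0,0,1]]); R=cv2.Rodrigues(c["rvec"])[0]; return K,R,c["tvec"]
def ray(n,uv):
    K,R,t=cam(n); d=R.T@np.linalg.inv(K)@np.array([uv[0],uv[1],1.]); return -R.T@t,d
def onplane(n,uv,p,nn):
    o,d=ray(n,uv); return o+d*(np.dot(p-o,nn)/np.dot(d,nn))
def onz(n,uv,z): return onplane(n,uv,np.array([0,0,z]),np.array([0,0,1.]))
def proj(n,P):
    K,R,t=cam(n); q=K@(R@np.asarray(P)+t); return q[:2]/q[2]
E
python3 - <<'E'
from h import *
im=cv2.imread("pics/top0.png"); hsv=cv2.cvtColor(im,cv2.COLOR_BGR2HSV)
red=((hsv[...,0]<6)|(hsv[...,0]>174))&(hsv[...,1]>170)&(hsv[...,2]>60)
red[:120]=0;red[260:]=0;red[:,:200]=0;red[:,335:]=0
yel=(abs(hsv[...,0].astype(int)-27)<6)&(hsv[...,1]>150); yel[:120]=0;yel[260:]=0;yel[:,:200]=0;yel[:,335:]=0
ys,xs=np.nonzero(red);print(len(xs)); e=cv2.fitEllipse(np.c_[xs,ys].astype(np.float32));print("rim",e)
ys2,xs2=np.nonzero(yel);print("yel",len(xs2),xs2.mean(),ys2.mean())
# black tyre
blk=(hsv[...,2]<45).astype(np.uint8); blk[:120]=0;blk[255:]=0;blk[:,:198]=0;blk[:,335:]=0
cs,_=cv2.findContours(blk,cv2.RETR_EXTERNAL,cv2.CHAIN_APPROX_NONE);c=max(cs,key=cv2.contourArea);print("tyre",cv2.fitEllipse(c))
v=cv2.resize(im[110:290,170:420],None,fx=3.2,fy=3.2,interpolation=cv2.INTER_CUBIC)
cv2.imwrite("pics/topcrop.png",v)
m=im.copy(); m[red]=(0,255,0); m[yel]=(255,0,255); cv2.drawContours(m,[c],-1,(255,255,0),1)
cv2.imwrite("pics/mask.png",cv2.resize(m[110:290,170:420],None,fx=3,fy=3,interpolation=cv2.INTER_NEAREST))
E
```

```text
882
rim ((265.8108215332031, 190.33338928222656), (83.49638366699219, 88.38529205322266), 88.87799072265625)
yel 50 268.5 224.0Traceback (most recent call last):
  File "<stdin>", line 10, in <module>
ValueError: max() iterable argument is empty
```

Run:
```python
from h import *
im=cv2.imread("pics/top0.png"); hsv=cv2.cvtColor(im,cv2.COLOR_BGR2HSV)
print(hsv[190,212],hsv[240,265])
red=((hsv[...,0]<6)|(hsv[...,0]>174))&(hsv[...,1]>170)&(hsv[...,2]>60)
red[:120]=0;red[260:]=0;red[:,:200]=0;red[:,335:]=0
v=cv2.resize(im[110:290,170:420],None,fx=3.2,fy=3.2,interpolation=cv2.INTER_CUBIC)
cv2.imwrite("pics/topcrop.png",v)
m=im.copy(); m[red]=(0,255,0)
cv2.imwrite("pics/mask.png",cv2.resize(m[110:290,170:420],None,fx=3,fy=3,interpolation=cv2.INTER_NEAREST))
```

```text
[ 15  50 103] [10 97 76]
```

View pics/topcrop.png

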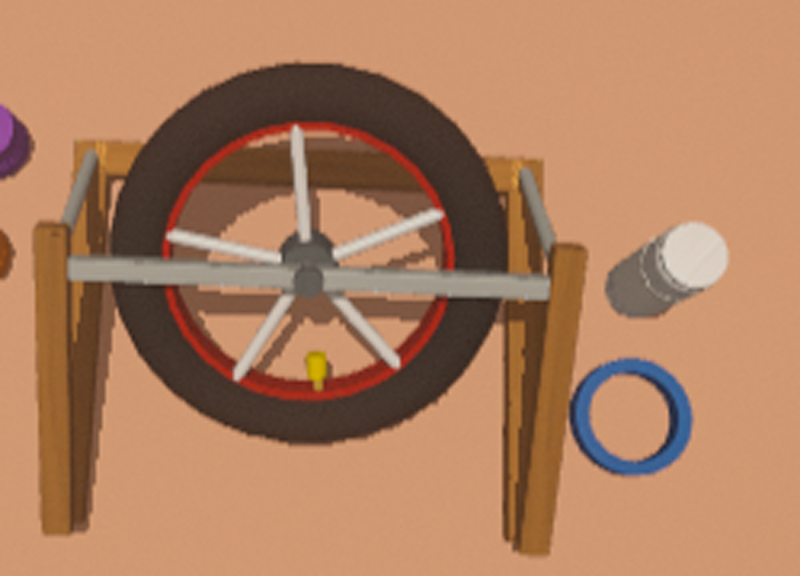

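View pics/mask.png

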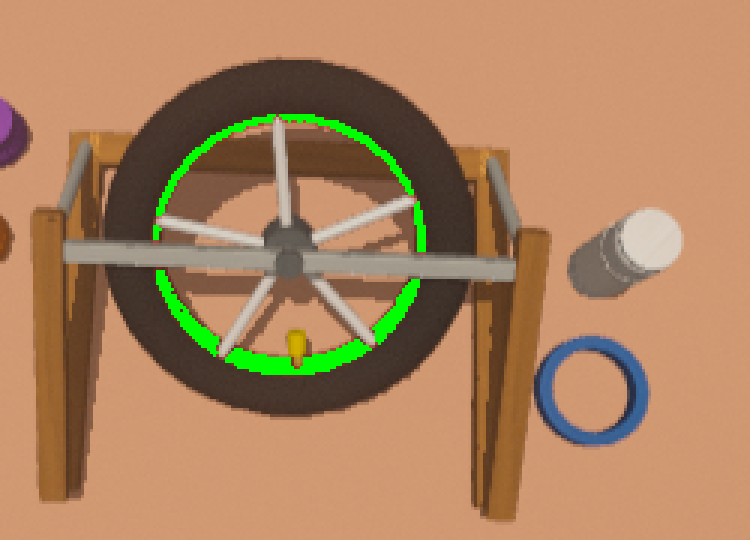

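Run:
```python
from h import *
c2=lambda x,y:(x/3.2+170-.35,y/3.2+110-.35)
A=onz("top",c2(70,269),.157);B=onz("top",c2(549,288),.157)
d=A-B; yaw=np.arctan2(-d[0],d[1]); print(A,B,np.linalg.norm(d),"yaw",yaw)
Rz=np.array([[np.cos(yaw),-np.sin(yaw),0],[np.sin(yaw),np.cos(yaw),0],[0,0,1]])
ex,ey,ez=Rz.T
u=np.sin(1.05)*ex+np.cos(1.05)*ez; n=-np.cos(1.05)*ex+np.sin(1.05)*ez
mid=(A+B)/2; print("hub from bar",mid-.043*n)
N=onz("top",c2(308,281),.1195+.057*n[2]); hub=N-.057*n; print("hub from nut",hub)
for h in (hub,):
  T=[onplane("top",c2(*p),h+.010*n,n)-h for p in [(296,128),(440,213),(396,365),(238,377),(170,235)]]
  T=np.array([[t@u,-(t@ey)] for t in T]) # (up, right as seen from front)
  M=np.c_[2*T,np.ones(5)]; s=np.linalg.lstsq(M,(T**2).sum(1),rcond=None)[0]
  print("centre off(up,right)",s[:2],"r",np.sqrt(s[2]+s[:2]@s[:2]))
  print(np.degrees(np.arctan2(T[:,1]-s[1],T[:,0]-s[0])))
  hub2=h+s[0]*u-s[1]*ey; print("hub2",hub2)
  v=onplane("top",(268.5,224),hub2,n)-hub2; print("valve r",np.hypot(v@u,v@ey),np.degrees(np.arctan2(-(v@ey),v@u))%360)
  for p in (hub,hub2): print(proj("scene",p),proj("scene",p+.057*n))
```

```text
[0.56028265 0.16441618 0.157     ] [ 0.54943811 -0.17935451  0.157     ] 0.34394169683169323 yaw -0.03153538281007658
hub from bar [ 0.5762453  -0.00814377  0.1197008 ]
hub from nut [ 0.57921312 -0.0070298   0.1195    ]
centre off(up,right) [-0.00475641  0.00065534] r 0.10506237859672105
[  -7.25775133   64.62641679  137.41069862 -151.78515618  -79.077139  ]
hub2 [ 0.57506869 -0.00755473  0.11713335]
valve r 0.08574785914696681 172.94943871345504
[242.64423993 193.04220451] [249.38652251 173.16422243]
[243.47993551 193.05303302] [250.20120529 173.25724905]
```

Stand measured: hub about (0.576, -0.0075, 0.1195), yaw -0.03. The valve is at about +172.8°, so the short way round is about -173°, counter-clockwise. I'll do it in three pushes of the spokes from right to left above the bar, at radius 50 mm (clear of the cap, whose inner end is at 74 mm).

```bash
cat >> h.py <<'E'
from scipy.spatial.transform import Rotation as Ro
yaw=-.0315; hub=np.array([.576,-.0075,.1192])
ex=np.array([np.cos(yaw),np.sin(yaw),0]);ey=np.array([-np.sin(yaw),np.cos(yaw),0]);ez=np.array([0,0,1.])
u=np.sin(1.05)*ex+np.cos(1.05)*ez; n=-np.cos(1.05)*ex+np.sin(1.05)*ez
RT=Ro.from_matrix(np.c_[u,-ey,-n])
def W(r,deg,h): # deg clockwise from top
    a=np.radians(deg); return hub+r*np.cos(a)*u-r*np.sin(a)*ey+h*n
def cmd(pos,R=None,frac=1,base=None):
    s=state(); p0,R0=(s["tool_pos"],Ro.from_rotvec(s["ee_rot"])) if base is None else base
    d=R0.inv().apply(np.asarray(pos)-p0)/.15
    r=np.zeros(3) if R is None else (R0.inv()*R).as_rotvec()*frac/(np.pi/2)
    return d.round(3),r.round(3)
def where():
    s=state(); d=s["tool_pos"]-hub; e=(Ro.from_rotvec(s["ee_rot"]).inv()*RT).as_rotvec()
    a,b,c=d@u,-(d@ey),d@n
    print("t",round(s["t"],2),"up,right,front mm",(np.array([a,b,c])*1e3).round(1),"r",round(np.hypot(a,b)*1e3,1),"ang",round(np.degrees(np.arctan2(b,a)),1),"roterr deg",np.degrees(e).round(2),"F",s["force"].round(1),"w",round(s["gripper_width"],4), "q",s["joints"].round(2))
E
python3 - <<'E'
from h import *
where()
print(cmd([.25,.60,.30])); print(cmd([.4,.4,.3],RT,.5));print(cmd([.5,.2,.3],RT)); print(W(50,12,.1))
E
```

```text
t 0.1 up,right,front mm [-319.6 -622.7  311.5] r 699.9 ang -117.2 roterr deg [-20.01  25.22  75.37] F [0.2 0.2 0.1] w 0.0855 q [-1.42  0.4   0.05  1.54 -0.02  1.21 -0.05]
(array([-0.04 ,  0.605, -0.464]), array([0., 0., 0.]))
(array([-1.078,  1.909, -0.462]), array([-0.111,  0.14 ,  0.419]))
(array([-2.2 ,  2.89, -0.46]), array([-0.222,  0.28 ,  0.837]))
[ 42.6012126  -11.7324764   24.54083866]
```

>>> {"fn": "drive_tool", "kwargs": {"delta_pos": [[-0.15,0.25,-0.15],[-0.3,0.5,-0.3],[-0.45,0.75,-0.4],[-0.5,0.95,-0.4],[-0.5,0.95,-0.4],[-0.5,0.95,-0.4]], "rotation": [[0,0,0.06],[0,0,0.12],[0,0,0.18],[0,0,0.25],[0,0,0.3],[0,0,0.3]], "grip": [1,1,1,1,1,1]}}

```text
t: 0.6
tool_pos: [0.2875, 0.5175, 0.2923]
ee_rot: [2.871, 1.273, 0.004]
force: [-0.3, -0.2, 0.2]
gripper_width: 0.0124
```

Run:
```python
from h import *
where(); print(state()["tool_pos"]); print(cmd([.45,.25,.3],RT)); print(cmd(W(.05,12,.1),RT))
```

```text
t 0.6 up,right,front mm [-178.4 -515.6  301.8] r 545.6 ang -109.1 roterr deg [-12.87  27.8   48.48] F [-0.3 -0.2  0.2] w 0.0124 q [-1.29  0.26  0.19  1.6  -0.05  1.29 -0.26]
[0.28751603 0.51748083 0.29225053]
(array([-0.594,  2.   , -0.049]), array([-0.143,  0.309,  0.539]))
(array([-1.388,  3.782,  0.417]), array([-0.143,  0.309,  0.539]))
```

>>> {"fn": "drive_tool", "kwargs": {"delta_pos": [[-0.1,0.25,0],[-0.2,0.5,0],[-0.25,0.75,0],[-0.3,1,0],[-0.3,1,0],[-0.3,1,0]], "rotation": [[0,0.05,0.05],[0,0.1,0.1],[0,0.12,0.15],[0,0.15,0.2],[0,0.15,0.25],[0,0.15,0.25]], "grip": [1,1,1,1,1,1]}}

```text
t: 1.1
tool_pos: [0.3647, 0.3859, 0.2909]
ee_rot: [-2.953, -0.673, -0.323]
force: [-0.8, 1.2, -0.1]
gripper_width: 0.0002
```

Run:
```python
from h import *
where(); print(state()["tool_pos"]); print(cmd([.45,.25,.3],RT)); print(cmd(W(.05,12,.1),RT))
```

```text
t 1.1 up,right,front mm [-108.5 -386.5  260.1] r 401.5 ang -105.7 roterr deg [-12.63  17.04  25.01] F [-0.8  1.2 -0.1] w 0.0002 q [-1.23 -0.    0.29  1.91  0.08  1.01 -0.52]
[0.36473842 0.38587655 0.29087939]
(array([ 0.136,  1.059, -0.081]), array([-0.14 ,  0.189,  0.278]))
(array([-0.02 ,  3.028,  0.267]), array([-0.14 ,  0.189,  0.278]))
```

>>> {"fn": "drive_tool", "kwargs": {"delta_pos": [[0.03,0.25,0],[0.06,0.5,0],[0.1,0.75,0],[0.1,1,0],[0.1,1,0],[0.1,1,0]], "rotation": [[-0.02,0.03,0.05],[-0.04,0.06,0.1],[-0.06,0.1,0.15],[-0.1,0.12,0.2],[-0.14,0.15,0.25],[-0.14,0.19,0.28]], "grip": [1,1,1,1,1,1]}}

```text
t: 1.6
tool_pos: [0.4446, 0.2614, 0.2885]
ee_rot: [3.028, -0.049, 0.815]
force: [-0.3, 0.9, -0.4]
gripper_width: -0.0003
```

Run:
```python
from h import *
where(); print(state()["tool_pos"]);  print(cmd(W(.05,12,.1),RT))
```

```text
t 1.6 up,right,front mm [ -37.1 -264.6  216.4] r 267.2 ang -98.0 roterr deg [-0.13 -0.29 -0.09] F [-0.3  0.9 -0.4] w -0.0003 q [-1.13 -0.12  0.23  2.1   0.57  0.9  -1.24]
[0.44455356 0.26141407 0.28849839]
(array([0.572, 1.834, 0.775]), array([-0.001, -0.003, -0.001]))
```

>>> {"fn": "drive_tool", "kwargs": {"delta_pos": [[0.1,0.25,0],[0.2,0.5,0],[0.3,0.75,0],[0.4,1,0],[0.4,1,0],[0.4,1,0]], "rotation": [[0,0,0],[0,0,0],[0,0,0],[0,0,0],[0,0,0],[0,0,0]], "grip": [1,1,1,1,1,1]}}

```text
t: 2.1
tool_pos: [0.4917, 0.1074, 0.3183]
ee_rot: [3.029, -0.05, 0.811]
force: [-1.0, 0.6, -0.1]
gripper_width: -0.0003
```

>>> {"fn": "drive_tool", "kwargs": {"delta_pos": [[0.1,0.25,0.2],[0.15,0.5,0.4],[0.17,0.75,0.6],[0.17,0.84,0.7],[0.17,0.84,0.7],[0.17,0.84,0.7]], "rotation": [[0,0,0],[0,0,0],[0,0,0],[0,0,0],[0,0,0],[0,0,0]], "grip": [1,1,1,1,1,1]}}

```text
t: 2.6
tool_pos: [0.5612, -0.0216, 0.2373]
ee_rot: [3.026, -0.051, 0.804]
force: [-0.1, 1.6, 0.6]
gripper_width: -0.0002
```

Run:
```python
from h import *
where(); print(state()["tool_pos"]);  print(cmd(W(.05,14,.1),RT))
cv2.imwrite("pics/top1.png",cv2.resize(get_image("top")[80:300,150:420,::-1],None,fx=2.9,fy=2.7))
cv2.imwrite("pics/scene1.png",cv2.resize(get_image("scene")[80:300,120:390,::-1],None,fx=2.7,fy=2.7))
```

```text
t 2.6 up,right,front mm [ 46.4  14.6 109.6] r 48.6 ang 17.5 roterr deg [ 0.14  0.08 -0.08] F [-0.1  1.6  0.6] w -0.0002 q [-1.07 -0.1   0.96  2.17  0.29  0.53 -0.34]
[ 0.56122656 -0.02164608  0.2373413 ]
(array([ 0.014, -0.017,  0.064]), array([ 0.002,  0.001, -0.001]))
```

View pics/top1.png

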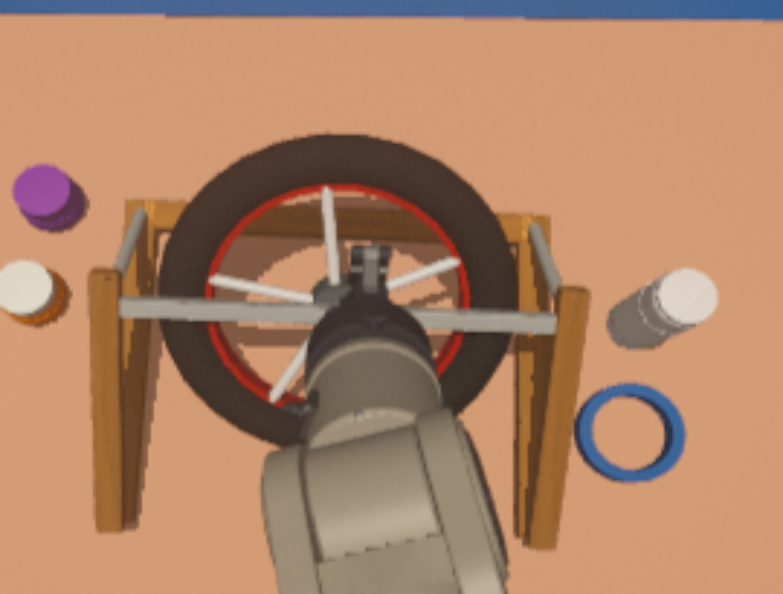

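View pics/scene1.png

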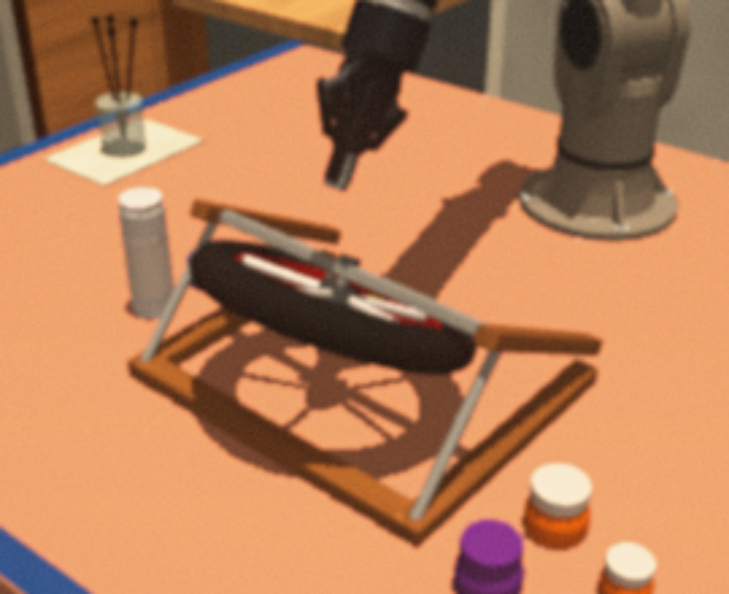

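Hover is right: the fingers sit between the -7° and 65° spokes. I'll turn the tool 90° about its axis so the wide knuckles lie along the bar and stay away from the axle nut.

>>> {"fn": "drive_tool", "kwargs": {"delta_pos": [[0.02,0,0],[0.02,0,0],[0.02,0,0],[0.02,0,0],[0.02,0,0],[0.02,0,0],[0.02,0,0],[0.02,0,0],[0.02,0,0],[0.02,0,0],[0.02,0,0],[0.02,0,0],[0.02,0,0],[0.02,0,0],[0.02,0,0]], "rotation": [[0,0,0.07],[0,0,0.14],[0,0,0.21],[0,0,0.28],[0,0,0.35],[0,0,0.42],[0,0,0.5],[0,0,0.57],[0,0,0.64],[0,0,0.71],[0,0,0.78],[0,0,0.85],[0,0,0.92],[0,0,1],[0,0,1]], "grip": [1,1,1,1,1,1,1,1,1,1,1,1,1,1,1]}}

```text
t: 3.95
tool_pos: [0.5647, -0.0169, 0.2414]
ee_rot: [-1.901, 1.955, -0.521]
force: [-0.7, -0.6, -0.3]
gripper_width: 0.0
```

```bash
sed -i 's/^RT=.*/RT=Ro.from_matrix(np.c_[-ey,-u,-n])/' h.py
python3 - <<'E'
from h import *
where(); print(cmd(W(.05,15,.003),RT))
cv2.imwrite("pics/top2.png",cv2.resize(get_image("top")[80:300,150:420,::-1],None,fx=2.9,fy=2.7))
cv2.imwrite("pics/scene2.png",cv2.resize(get_image("scene")[80:300,120:390,::-1],None,fx=2.7,fy=2.7))
E
```

```text
t 3.95 up,right,front mm [ 51.3   9.7 111.5] r 52.2 ang 10.7 roterr deg [-0.18  0.28  0.13] F [-0.7 -0.6 -0.3] w 0.0 q [-0.85 -0.07  0.75  2.16  0.2   0.52 -1.84]
(array([0.025, 0.022, 0.723]), array([-0.002,  0.003,  0.001]))
```

View pics/top2.png

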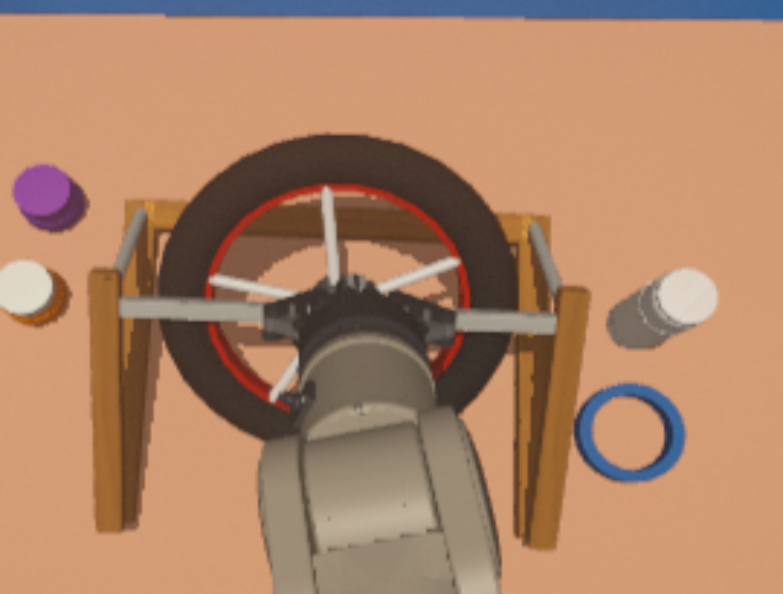

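View pics/scene2.png

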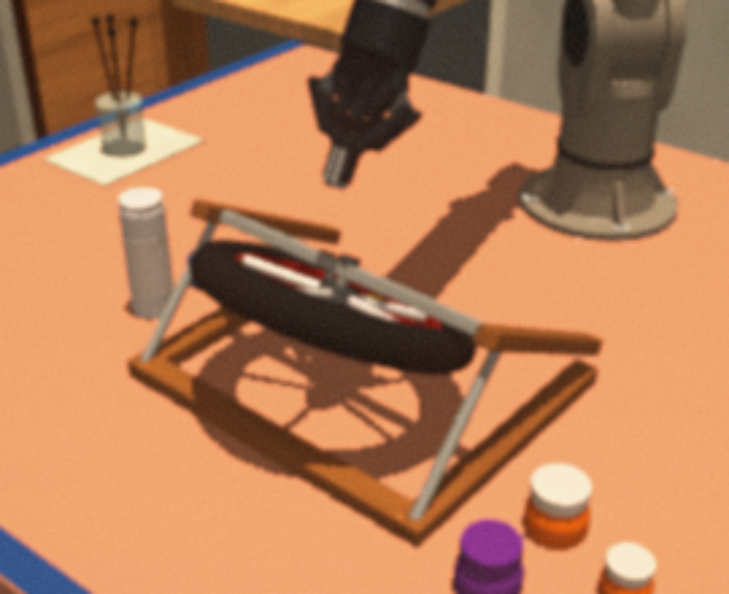

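>>> {"fn": "drive_tool", "kwargs": {"delta_pos": [[0.09,0.04,0],[0.09,0.04,0],[0.09,0.04,0.12],[0.09,0.04,0.24],[0.09,0.04,0.36],[0.09,0.04,0.46],[0.09,0.04,0.54],[0.09,0.04,0.6],[0.09,0.04,0.66],[0.09,0.04,0.71],[0.09,0.04,0.71],[0.09,0.04,0.71]], "rotation": [[0,0,0],[0,0,0],[0,0,0],[0,0,0],[0,0,0],[0,0,0],[0,0,0],[0,0,0],[0,0,0],[0,0,0],[0,0,0],[0,0,0]], "grip": [1,1,1,1,1,1,1,1,1,1,1,1]}}

```text
t: 5.05
tool_pos: [0.6119, -0.0349, 0.145]
ee_rot: [-1.9, 1.96, -0.522]
force: [-0.1, -1.1, 0.1]
gripper_width: 0.0001
```

Run:
```python
from h import *
where()
def show(a0,a1,k,r=.052):
    s=state();b=(s["tool_pos"],Ro.from_rotvec(s["ee_rot"]))
    for a in np.linspace(a0,a1,k): print(round(a,1),cmd(W(r,a,.003),None,base=b)[0])
show(25,-35,13)
```

```text
t 5.05 up,right,front mm [44.7 26.2  4.1] r 51.8 ang 30.4 roterr deg [-0.06  0.1   0.01] F [-0.1 -1.1  0.1] w 0.0001 q [-0.6   0.23  0.65  2.16 -0.45  0.29 -1.21]
25.0 [-0.028 -0.016  0.007]
20.0 [-0.056 -0.028  0.007]
15.0 [-0.085 -0.037  0.007]
10.0 [-0.115 -0.044  0.007]
5.0 [-0.145 -0.048  0.008]
0.0 [-0.175 -0.049  0.008]
-5.0 [-0.205 -0.048  0.008]
-10.0 [-0.235 -0.044  0.008]
-15.0 [-0.265 -0.037  0.008]
-20.0 [-0.294 -0.028  0.008]
-25.0 [-0.321 -0.017  0.008]
-30.0 [-0.348 -0.003  0.008]
-35.0 [-0.374  0.014  0.008]
```

Joint 6 is at 0.29, near its 0.23 limit, so I'll stand the tool up by about 10° in place, which also moves the palm further from the nut.

>>> {"fn": "drive_tool", "kwargs": {"delta_pos": [[0,0,0],[0,0,0],[0,0,0],[0,0,0]], "rotation": [[-0.04,0,0],[-0.08,0,0],[-0.11,0,0],[-0.11,0,0]], "grip": [1,1,1,1]}}

```text
t: 5.38
tool_pos: [0.6148, -0.035, 0.1475]
ee_rot: [-2.0, 2.061, -0.368]
force: [0.4, -0.4, -0.1]
gripper_width: -0.0
```

```bash
cat >> h.py <<'E'
def show(a0,a1,k,r=.052,h=.002):
    s=state();b=(s["tool_pos"],Ro.from_rotvec(s["ee_rot"]))
    for a in np.linspace(a0,a1,k): print(round(a,1),cmd(W(r,a,h),None,base=b)[0])
E
python3 - <<'E'
from h import *
where();show(25,-35,13)
E
```

```text
t 5.38 up,right,front mm [48.5 26.3  4.8] r 55.2 ang 28.5 roterr deg [9.57 0.07 0.05] F [ 0.4 -0.4 -0.1] w -0.0 q [-0.62  0.31  0.71  2.02 -0.39  0.56 -1.27]
25.0 [-0.029  0.006  0.02 ]
20.0 [-0.057 -0.005  0.018]
15.0 [-0.086 -0.014  0.017]
10.0 [-0.115 -0.021  0.015]
5.0 [-0.145 -0.025  0.015]
0.0 [-0.175 -0.026  0.015]
-5.0 [-0.205 -0.025  0.015]
-10.0 [-0.235 -0.021  0.016]
-15.0 [-0.265 -0.015  0.017]
-20.0 [-0.294 -0.006  0.018]
-25.0 [-0.322  0.006  0.02 ]
-30.0 [-0.349  0.019  0.023]
-35.0 [-0.374  0.035  0.025]
```

>>> {"fn": "drive_tool", "kwargs": {"delta_pos": [[-0.03,0,0.02],[-0.057,-0.005,0.018],[-0.085,-0.014,0.017],[-0.1,-0.018,0.016],[-0.115,-0.021,0.015],[-0.13,-0.023,0.015],[-0.145,-0.025,0.015],[-0.16,-0.026,0.015],[-0.175,-0.026,0.015],[-0.19,-0.026,0.015],[-0.205,-0.025,0.015],[-0.22,-0.023,0.015],[-0.235,-0.021,0.016],[-0.25,-0.018,0.016],[-0.265,-0.015,0.017],[-0.28,-0.01,0.018],[-0.295,-0.005,0.018],[-0.308,0,0.02],[-0.32,0.006,0.02],[-0.32,0.006,0.02]], "rotation": [[0,0,0],[0,0,0],[0,0,0],[0,0,0],[0,0,0],[0,0,0],[0,0,0],[0,0,0],[0,0,0],[0,0,0],[0,0,0],[0,0,0],[0,0,0],[0,0,0],[0,0,0],[0,0,0],[0,0,0],[0,0,0],[0,0,0],[0,0,0]], "grip": [1,1,1,1,1,1,1,1,1,1,1,1,1,1,1,1,1,1,1,1]}}

```text
t: 7.05
tool_pos: [0.6136, 0.0125, 0.1423]
ee_rot: [-1.999, 2.066, -0.363]
force: [0.6, -2.6, 0.1]
gripper_width: -0.0002
```

Run:
```python
from h import *
where()
cv2.imwrite("pics/top3.png",cv2.resize(get_image("top")[80:300,150:420,::-1],None,fx=2.9,fy=2.7))
cv2.imwrite("pics/scene3.png",cv2.resize(get_image("scene")[80:300,120:390,::-1],None,fx=2.7,fy=2.7))
```

```text
t 7.05 up,right,front mm [ 43.6 -21.2   1.7] r 48.5 ang -26.0 roterr deg [ 9.77  0.09 -0.11] F [ 0.6 -2.6  0.1] w -0.0002 q [-0.73  0.32  0.73  2.03 -0.35  0.55 -1.39]
```

View pics/top3.png

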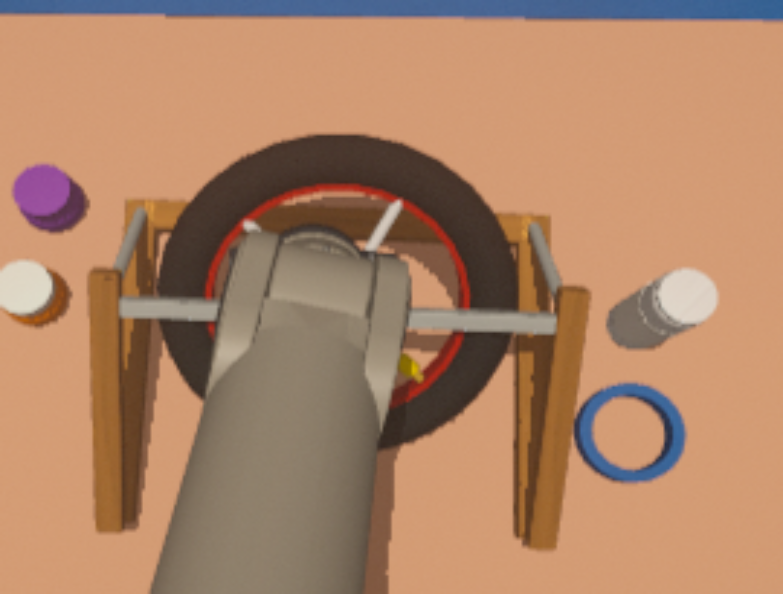

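View pics/scene3.png

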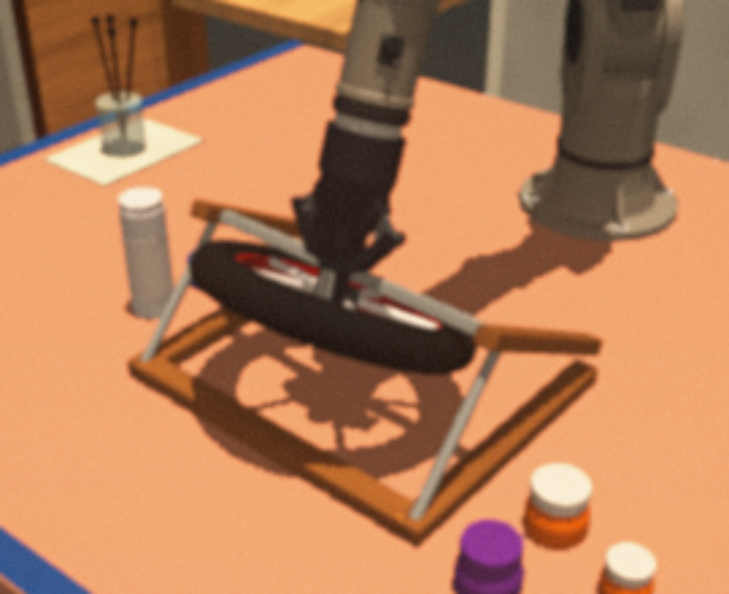

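Push 1 worked: valve now at the lower right (crop 410,369), next spoke tip at (398,203).

```bash
cat >> h.py <<'E'
def ang(x,y,h,full=True):
    uv=(x,y) if full else (150+x/2.9-.33,80+y/2.7-.33)
    v=onplane("top",uv,hub+h*n,n)-hub; return round(np.hypot(v@u,v@ey),4),round(np.degrees(np.arctan2(-(v@ey),v@u)),1)
E
python3 - <<'E'
from h import *
print(ang(410,369,0,False),ang(398,203,.01,False),ang(245,225,.01,False))
where(); s=state();b=(s["tool_pos"],Ro.from_rotvec(s["ee_rot"]))
for P in (W(.05,-22,.003),W(.05,-22,.05),W(.05,48,.05),W(.05,48,.003)): print(cmd(P,None,base=b)[0])
E
```

```text
(np.float64(0.0908), np.float64(134.3)) (np.float64(0.1028), np.float64(25.5)) (np.float64(0.103), np.float64(-48.3))
t 7.15 up,right,front mm [ 43.5 -21.6   1.6] r 48.5 ang -26.4 roterr deg [ 9.8   0.12 -0.08] F [-0.3 -2.8  0.7] w 0.0002 q [-0.73  0.32  0.73  2.03 -0.36  0.55 -1.39]
[ 0.019 -0.017 -0.012]
[ 0.018  0.036 -0.321]
[ 0.391  0.12  -0.307]
[0.392 0.067 0.002]
```

Run:
```python
from h import *
s=state();b=(s["tool_pos"],Ro.from_rotvec(s["ee_rot"]))
for P in (W(.05,-20,.003),W(.05,-20,.055),W(.06,15,.055),W(.052,54,.055),W(.052,54,.003)): print(cmd(P,None,base=b)[0])
```

```text
[ 0.03  -0.022 -0.013]
[ 0.029  0.037 -0.355]
[ 0.247 -0.035 -0.367]
[ 0.424  0.145 -0.337]
[0.425 0.086 0.005]
```

>>> {"fn": "drive_tool", "kwargs": {"delta_pos": [[0.03,-0.02,-0.01],[0.03,-0.02,-0.01],[0.03,0,-0.15],[0.03,0.03,-0.36],[0.03,0.03,-0.36],[0.15,-0.03,-0.36],[0.25,-0.03,-0.36],[0.34,0.05,-0.36],[0.425,0.145,-0.34],[0.425,0.145,-0.34],[0.425,0.145,-0.34]], "rotation": [[0,0,0],[0,0,0],[0,0,0],[0,0,0],[0,0,0],[0,0,0],[0,0,0],[0,0,0],[0,0,0],[0,0,0],[0,0,0]], "grip": [1,1,1,1,1,1,1,1,1,1,1]}}

```text
t: 8.07
tool_pos: [0.573, -0.0504, 0.1822]
ee_rot: [-1.998, 2.067, -0.361]
force: [0.7, 0.9, -0.2]
gripper_width: -0.0001
```

Run:
```python
from h import *
where();s=state();b=(s["tool_pos"],Ro.from_rotvec(s["ee_rot"]))
for P in (W(.052,54,.055),W(.052,54,.003)): print(cmd(P,None,base=b)[0])
cv2.imwrite("pics/top4.png",cv2.resize(get_image("top")[80:300,150:420,::-1],None,fx=2.9,fy=2.7))
```

```text
t 8.07 up,right,front mm [29.9 43.  55.5] r 52.4 ang 55.2 roterr deg [ 9.85  0.11 -0.19] F [ 0.7  0.9 -0.2] w -0.0001 q [-0.74  0.18  0.83  2.07 -0.26  0.61 -1.35]
[-0.006 -0.005  0.002]
[-0.006 -0.064  0.344]
```

View pics/top4.png

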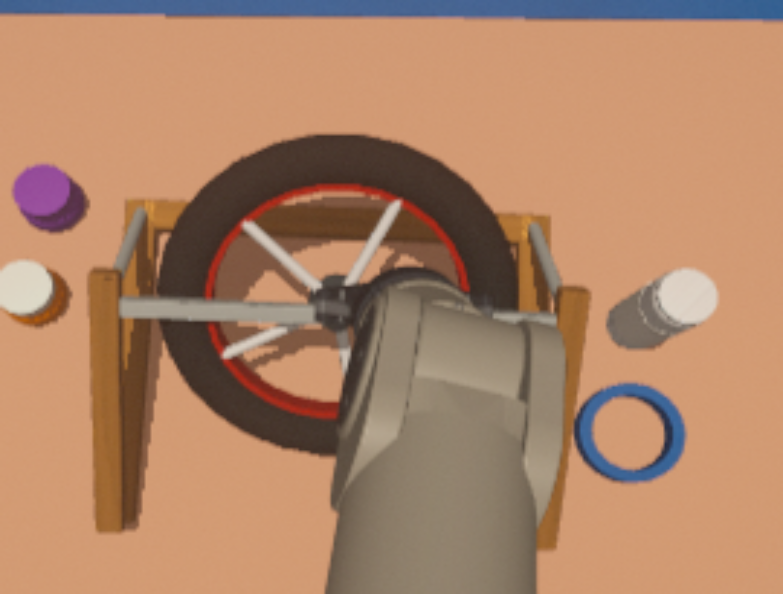

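>>> {"fn": "drive_tool", "kwargs": {"delta_pos": [[0,-0.03,0.06],[0,-0.05,0.14],[0,-0.06,0.22],[0,-0.07,0.3],[0,-0.075,0.34],[0,-0.075,0.34],[0,-0.075,0.34]], "rotation": [[0,0,0],[0,0,0],[0,0,0],[0,0,0],[0,0,0],[0,0,0],[0,0,0]], "grip": [1,1,1,1,1,1,1]}}

```text
t: 8.7
tool_pos: [0.6021, -0.0506, 0.1386]
ee_rot: [-2.0, 2.065, -0.363]
force: [0.4, -1.0, 0.1]
gripper_width: -0.0002
```

Run:
```python
from h import *
where();show(50,-30,17)
```

```text
t 8.7 up,right,front mm [33.4 42.3  3.2] r 53.9 ang 51.6 roterr deg [ 9.8   0.08 -0.05] F [ 0.4 -1.   0.1] w -0.0002 q [-0.61  0.31  0.73  2.05 -0.43  0.54 -1.21]
50.0 [-0.016 -0.001  0.008]
45.0 [-0.037 -0.023  0.004]
40.0 [-0.059 -0.043  0.001]
35.0 [-0.083 -0.061 -0.003]
30.0 [-0.108 -0.077 -0.005]
25.0 [-0.135 -0.091 -0.008]
20.0 [-0.163 -0.103 -0.01 ]
15.0 [-0.192 -0.111 -0.011]
10.0 [-0.222 -0.118 -0.012]
5.0 [-0.252 -0.122 -0.013]
0.0 [-0.282 -0.123 -0.013]
-5.0 [-0.312 -0.122 -0.013]
-10.0 [-0.342 -0.118 -0.012]
-15.0 [-0.372 -0.111 -0.011]
-20.0 [-0.4   -0.102 -0.009]
-25.0 [-0.428 -0.091 -0.007]
-30.0 [-0.455 -0.077 -0.005]
```

Push 2.

>>> {"fn": "drive_tool", "kwargs": {"delta_pos": [[-0.016,0,0.008],[-0.037,-0.023,0.004],[-0.059,-0.043,0],[-0.083,-0.061,-0.003],[-0.108,-0.077,-0.005],[-0.135,-0.091,-0.008],[-0.163,-0.103,-0.01],[-0.192,-0.111,-0.011],[-0.222,-0.118,-0.012],[-0.252,-0.122,-0.013],[-0.282,-0.123,-0.013],[-0.312,-0.122,-0.013],[-0.342,-0.118,-0.012],[-0.372,-0.111,-0.011],[-0.4,-0.102,-0.009],[-0.415,-0.097,-0.008],[-0.428,-0.091,-0.007],[-0.428,-0.091,-0.007]], "rotation": [[0,0,0],[0,0,0],[0,0,0],[0,0,0],[0,0,0],[0,0,0],[0,0,0],[0,0,0],[0,0,0],[0,0,0],[0,0,0],[0,0,0],[0,0,0],[0,0,0],[0,0,0],[0,0,0],[0,0,0],[0,0,0]], "grip": [1,1,1,1,1,1,1,1,1,1,1,1,1,1,1,1,1,1]}}

```text
t: 10.2
tool_pos: [0.6165, 0.0127, 0.1448]
ee_rot: [-1.999, 2.065, -0.364]
force: [-1.1, -1.9, -0.2]
gripper_width: 0.0001
```

Run:
```python
from h import *
where();s=state();b=(s["tool_pos"],Ro.from_rotvec(s["ee_rot"]))
for P in (W(.05,-20,.003),W(.05,-20,.055),W(.06,15,.055),W(.048,48,.055),W(.048,48,.003)): print(cmd(P,None,base=b)[0])
cv2.imwrite("pics/top5.png",cv2.resize(get_image("top")[80:300,150:420,::-1],None,fx=2.9,fy=2.7))
```

```text
t 10.2 up,right,front mm [ 47.3 -21.5   2.4] r 51.9 ang -24.4 roterr deg [ 9.74  0.08 -0.1 ] F [-1.1 -1.9 -0.2] w 0.0001 q [-0.76  0.33  0.77  2.02 -0.38  0.56 -1.37]
[ 0.029  0.003 -0.004]
[ 0.029  0.061 -0.345]
[ 0.246 -0.011 -0.358]
[ 0.381  0.158 -0.329]
[0.381 0.1   0.013]
```

View pics/top5.png

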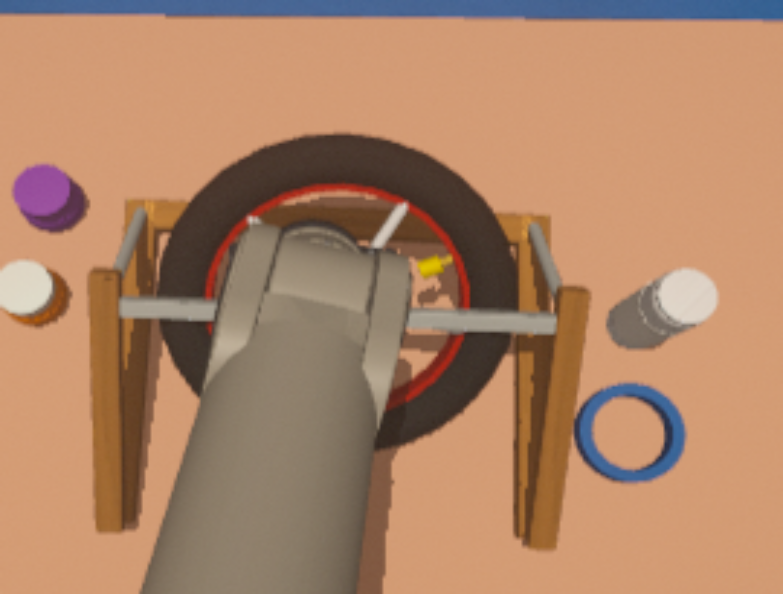

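Run:
```python
from h import *
print(ang(430,266,0,False),ang(405,206,.01,False))
s=state();b=(s["tool_pos"],Ro.from_rotvec(s["ee_rot"]))
for P in (W(.052,55,.055),W(.052,55,.003)): print(cmd(P,None,base=b)[0])
```

```text
(np.float64(0.0826), np.float64(65.0)) (np.float64(0.1033), np.float64(29.0))
[ 0.429  0.173 -0.327]
[0.429 0.114 0.015]
```

>>> {"fn": "drive_tool", "kwargs": {"delta_pos": [[0.03,0,0],[0.03,0,0],[0.03,0.02,-0.15],[0.03,0.06,-0.35],[0.03,0.06,-0.35],[0.15,0,-0.36],[0.25,0,-0.36],[0.34,0.1,-0.35],[0.4,0.16,-0.34],[0.4,0.16,-0.34],[0.4,0.16,-0.34]], "rotation": [[0,0,0],[0,0,0],[0,0,0],[0,0,0],[0,0,0],[0,0,0],[0,0,0],[0,0,0],[0,0,0],[0,0,0],[0,0,0]], "grip": [1,1,1,1,1,1,1,1,1,1,1]}}

```text
t: 11.17
tool_pos: [0.5737, -0.0459, 0.1833]
ee_rot: [-1.998, 2.067, -0.361]
force: [0.5, 1.5, -0.5]
gripper_width: 0.0001
```

Run:
```python
from h import *
where();s=state();b=(s["tool_pos"],Ro.from_rotvec(s["ee_rot"]))
for P in (W(.052,55,.055),W(.052,55,.003)): print(cmd(P,None,base=b)[0])
cv2.imwrite("pics/top6.png",cv2.resize(get_image("top")[80:300,150:420,::-1],None,fx=2.9,fy=2.7))
```

```text
t 11.17 up,right,front mm [31.  38.5 56.2] r 49.4 ang 51.2 roterr deg [ 9.85  0.11 -0.16] F [ 0.5  1.5 -0.5] w 0.0001 q [-0.78  0.19  0.88  2.07 -0.27  0.62 -1.35]
[0.027 0.006 0.009]
[ 0.028 -0.053  0.351]
```

View pics/top6.png

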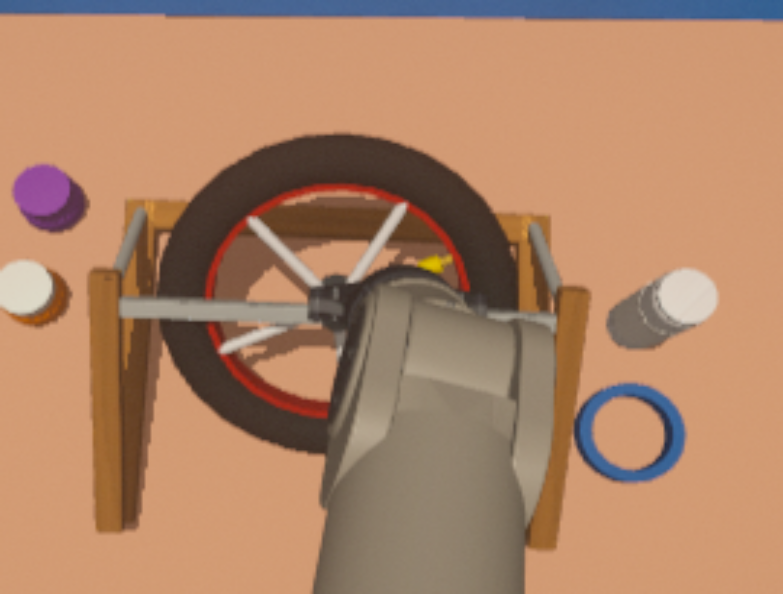

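>>> {"fn": "drive_tool", "kwargs": {"delta_pos": [[0.027,0,0],[0.027,-0.02,0.06],[0.027,-0.03,0.14],[0.027,-0.04,0.22],[0.027,-0.05,0.3],[0.027,-0.053,0.345],[0.027,-0.053,0.345],[0.027,-0.053,0.345]], "rotation": [[0,0,0],[0,0,0],[0,0,0],[0,0,0],[0,0,0],[0,0,0],[0,0,0],[0,0,0]], "grip": [1,1,1,1,1,1,1,1]}}

```text
t: 11.88
tool_pos: [0.5994, -0.0508, 0.1379]
ee_rot: [-2.0, 2.066, -0.363]
force: [0.7, -0.2, -0.2]
gripper_width: -0.0001
```

Run:
```python
from h import *
where();show(50,-25,16,r=.049)
```

```text
t 11.88 up,right,front mm [30.8 42.6  3.9] r 52.5 ang 54.1 roterr deg [ 9.82  0.06 -0.07] F [ 0.7 -0.2 -0.2] w -0.0001 q [-0.64  0.31  0.77  2.06 -0.45  0.54 -1.19]
50.0 [-0.033 -0.007  0.011]
45.0 [-0.053 -0.028  0.008]
40.0 [-0.074 -0.047  0.005]
35.0 [-0.096 -0.064  0.002]
30.0 [-0.12  -0.079 -0.001]
25.0 [-0.146 -0.092 -0.003]
20.0 [-0.172 -0.102 -0.005]
15.0 [-0.199 -0.111 -0.006]
10.0 [-0.227 -0.117 -0.007]
5.0 [-0.255 -0.12  -0.008]
0.0 [-0.284 -0.122 -0.008]
-5.0 [-0.312 -0.12  -0.008]
-10.0 [-0.341 -0.117 -0.007]
-15.0 [-0.368 -0.111 -0.006]
-20.0 [-0.396 -0.102 -0.005]
-25.0 [-0.422 -0.091 -0.003]
```

>>> {"fn": "drive_tool", "kwargs": {"delta_pos": [[-0.033,-0.007,0.01],[-0.053,-0.028,0.008],[-0.074,-0.047,0.005],[-0.096,-0.064,0.002],[-0.12,-0.079,0],[-0.146,-0.092,-0.003],[-0.172,-0.102,-0.005],[-0.199,-0.111,-0.006],[-0.227,-0.117,-0.007],[-0.255,-0.12,-0.008],[-0.284,-0.122,-0.008],[-0.3,-0.121,-0.008],[-0.312,-0.12,-0.008],[-0.324,-0.119,-0.008],[-0.335,-0.118,-0.007],[-0.335,-0.118,-0.007]], "rotation": [[0,0,0],[0,0,0],[0,0,0],[0,0,0],[0,0,0],[0,0,0],[0,0,0],[0,0,0],[0,0,0],[0,0,0],[0,0,0],[0,0,0],[0,0,0],[0,0,0],[0,0,0],[0,0,0]], "grip": [1,1,1,1,1,1,1,1,1,1,1,1,1,1,1,1]}}

```text
t: 13.22
tool_pos: [0.6173, -0.0008, 0.1454]
ee_rot: [-1.999, 2.065, -0.363]
force: [-0.9, -1.6, 0.3]
gripper_width: -0.0003
```

```bash
cat >> h.py <<'E'
def val():
    im=np.zeros((384,512,3))
    im=get_image("top"); hsv=cv2.cvtColor(im,cv2.COLOR_RGB2HSV)
    y=(abs(hsv[...,0].astype(int)-27)<6)&(hsv[...,1]>170); y[:120]=0;y[260:]=0;y[:,:200]=0;y[:,335:]=0
    Y,X=np.nonzero(y); print("yel",len(X),X.mean(),Y.mean(),ang(X.mean(),Y.mean(),0)); return im
E
python3 - <<'E'
from h import *
where();show(-9,-20,12,r=.049)
im=val()
cv2.imwrite("pics/top7.png",cv2.resize(im[80:300,150:420,::-1],None,fx=2.9,fy=2.7))
E
```

```text
t 13.22 up,right,front mm [48.7 -8.   2.3] r 49.3 ang -9.3 roterr deg [ 9.77  0.1  -0.09] F [-0.9 -1.6  0.3] w -0.0003 q [-0.75  0.34  0.79  2.02 -0.42  0.56 -1.31]
-9.0 [0.002 0.002 0.002]
-10.0 [-0.004  0.002  0.002]
-11.0 [-0.009  0.004  0.003]
-12.0 [-0.015  0.005  0.003]
-13.0 [-0.02   0.006  0.003]
-14.0 [-0.026  0.007  0.003]
-15.0 [-0.031  0.009  0.004]
-16.0 [-0.037  0.01   0.004]
-17.0 [-0.042  0.012  0.004]
-18.0 [-0.048  0.013  0.004]
-19.0 [-0.053  0.015  0.005]
-20.0 [-0.059  0.017  0.005]
yel 49 270.83673469387753 157.9591836734694 (np.float64(0.082), np.float64(5.6))
```

View pics/top7.png

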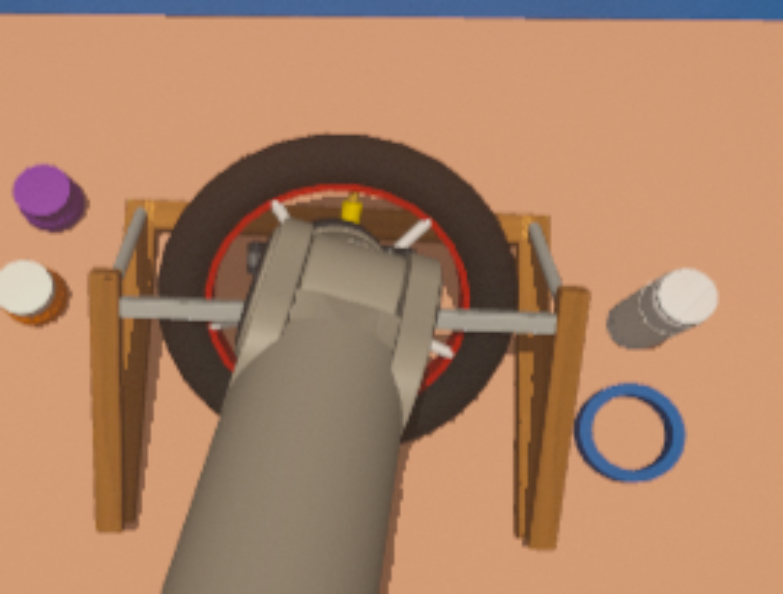

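Run:
```python
from h import *
print(ang(277,204,.01,False),ang(429,223,.01,False),ang(452,353,.01,False))
```

```text
(np.float64(0.1021), np.float64(-30.5)) (np.float64(0.1036), np.float64(42.6)) (np.float64(0.1067), np.float64(113.4))
```

>>> {"fn": "drive_tool", "kwargs": {"delta_pos": [[-0.009,0.004,0.002],[-0.018,0.006,0.003],[-0.026,0.007,0.003],[-0.026,0.007,0.003],[-0.026,0.007,0.003]], "rotation": [[0,0,0],[0,0,0],[0,0,0],[0,0,0],[0,0,0]], "grip": [1,1,1,1,1]}}

```text
t: 13.68
tool_pos: [0.6166, 0.0034, 0.1443]
ee_rot: [-1.999, 2.065, -0.362]
force: [-0.4, -1.8, 0.7]
gripper_width: 0.0005
```

Run:
```python
from h import *
where();show(-10,-20,11,r=.049)
im=val()
cv2.imwrite("pics/top8.png",cv2.resize(im[120:270,190:350,::-1],None,fx=4,fy=4))
```

```text
t 13.68 up,right,front mm [ 47.4 -12.2   1.8] r 48.9 ang -14.5 roterr deg [ 9.8   0.12 -0.07] F [-0.4 -1.8  0.7] w 0.0005 q [-0.76  0.34  0.79  2.02 -0.42  0.56 -1.32]
-10.0 [ 0.025 -0.006 -0.002]
-11.0 [ 0.019 -0.005 -0.002]
-12.0 [ 0.013 -0.003 -0.002]
-13.0 [ 0.008 -0.002 -0.002]
-14.0 [ 0.002 -0.001 -0.001]
-15.0 [-0.003  0.    -0.001]
-16.0 [-0.009  0.002 -0.001]
-17.0 [-0.014  0.004 -0.001]
-18.0 [-0.02   0.005 -0.   ]
-19.0 [-0.025  0.007  0.   ]
-20.0 [-0.03   0.009  0.   ]
yel 51 267.5098039215686 157.88235294117646 (np.float64(0.0814), np.float64(0.2))
```

View pics/top8.png

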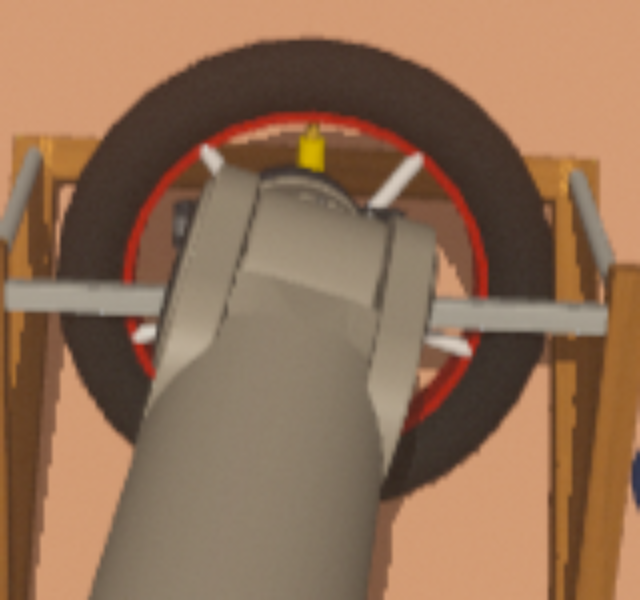

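>>> {"fn": "drive_tool", "kwargs": {"delta_pos": [[0.02,0,0],[0.025,0,0],[0.025,0.02,-0.12],[0.025,0.04,-0.25],[0.025,0.06,-0.4],[0,0.1,-0.65],[0,0.1,-0.9],[0,0.1,-0.9]], "rotation": [[0,0,0],[0,0,0],[0,0,0],[0,0,0],[0,0,0],[0,0,0],[0,0,0],[0,0,0]], "grip": [1,1,1,1,1,1,1,1]}}

```text
t: 14.4
tool_pos: [0.5585, 0.0054, 0.2732]
ee_rot: [-1.989, 2.054, -0.36]
force: [1.8, 0.4, -0.5]
gripper_width: 0.0001
```

>>> {"fn": "drive_tool", "kwargs": {"delta_pos": [[-0.25,0,0],[-0.5,0,0],[-0.75,0,0],[-1,0,0],[-1,0,0]], "rotation": [[0,0,0],[0,0,0],[0,0,0],[0,0,0],[0,0,0]], "grip": [1,1,1,1,1]}}

```text
t: 14.82
tool_pos: [0.5601, 0.1657, 0.2664]
ee_rot: [-2.01, 2.05, -0.359]
force: [0.4, 1.7, -0.3]
gripper_width: -0.0003
```

>>> {"fn": "drive_tool", "kwargs": {"delta_pos": [[-0.25,0,0],[-0.5,0,0],[-0.75,0,0],[-0.75,0,0],[-0.75,0,0]], "rotation": [[0,0,0],[0,0,0],[0,0,0],[0,0,0],[0,0,0]], "grip": [1,1,1,1,1]}}

```text
t: 15.23
tool_pos: [0.5636, 0.2707, 0.2658]
ee_rot: [-2.006, 2.06, -0.362]
force: [-0.0, 0.0, -0.7]
gripper_width: -0.0001
```

Run:
```python
from h import *
where()
im=val(); cv2.imwrite("pics/top9raw.png",im[:,:,::-1])
cv2.imwrite("pics/top9.png",cv2.resize(im[115:265,185:345,::-1],None,fx=4,fy=4,interpolation=cv2.INTER_CUBIC))
cv2.imwrite("pics/scene9.png",get_image("scene")[:,:,::-1])
```

```text
t 15.23 up,right,front mm [  54.6 -277.7  137.7] r 283.0 ang -78.9 roterr deg [9.83 0.17 0.25] F [-0.   0.  -0.7] w -0.0001 q [-1.34  0.22  0.83  1.83  0.03  0.86 -2.16]
yel 53 267.37735849056605 158.20754716981133 (np.float64(0.0806), np.float64(-0.0))
```

View pics/top9.png

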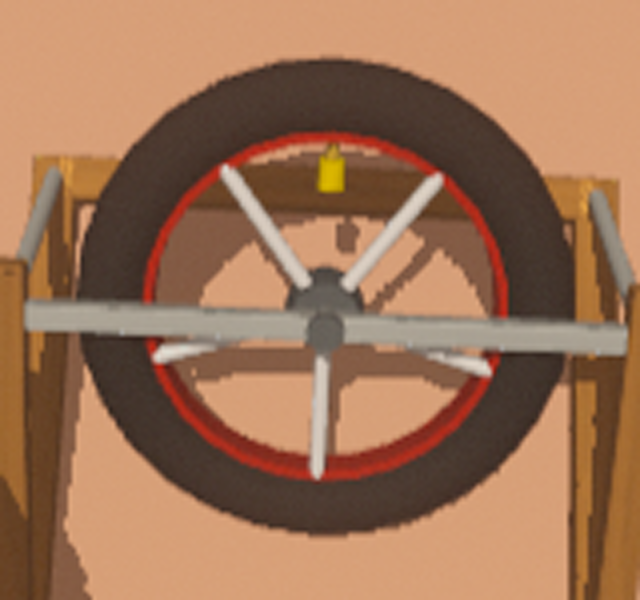

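View pics/scene9.png

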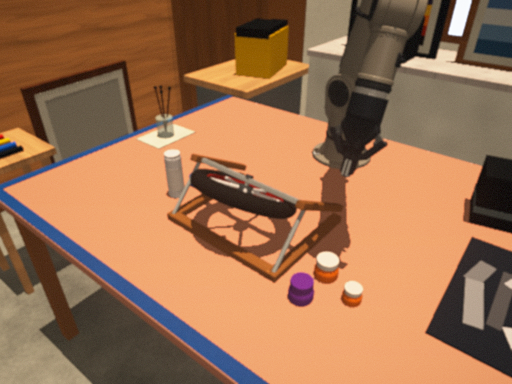

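Run:
```python
from h import *
P=[(228,169),(437,181),(488,371),(317,474),(157,356)]
T=[]
for x,y in P:
    v=onplane("top",(185+x/4-.375,115+y/4-.375),hub+.01*n,n)-hub; T.append([v@u,-(v@ey)])
T=np.array(T);M=np.c_[2*T,np.ones(5)];s=np.linalg.lstsq(M,(T**2).sum(1),rcond=None)[0];c=s[:2]
a=np.degrees(np.arctan2(T[:,1]-c[1],T[:,0]-c[0])); print(c,a,(a-np.array([-36,36,108,180,-108])+180)%360-180)
A=onz("top",(185+26/4-.4,115+317/4-.4),.157);B=onz("top",(185+627/4-.4,115+339/4-.4),.157);d=A-B;print("yaw",np.arctan2(-d[0],d[1]))
# posts, raw compare loose objects
a=cv2.imread("pics/top0.png").astype(int);b=cv2.imread("pics/top9raw.png").astype(int);D=abs(a-b).sum(2)
for nm,(x,y) in dict(can=(380,195),tub=(158,188),tape=(367,240)).items(): print(nm,D[y-25:y+25,x-25:x+25].mean())
```

```text
[-0.00253914 -0.00010642] [ -34.6943687    36.04680837  107.72389441  179.98891114 -107.14294403] [ 1.3056313   0.04680837 -0.27610559 -0.01108886  0.85705597]
yaw -0.02842917122782711
can 19.8996
tub 52.4704
tape 18.5676
```

Run:
```python
import cv2,numpy as np
a=cv2.imread("pics/top0.png")[140:270,110:400];b=cv2.imread("pics/top9raw.png")[140:270,110:400]
cv2.imwrite("pics/cmp.png",cv2.resize(np.vstack([a,b]),None,fx=2.2,fy=2.2))
```

```text
(no output)
```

View pics/cmp.png

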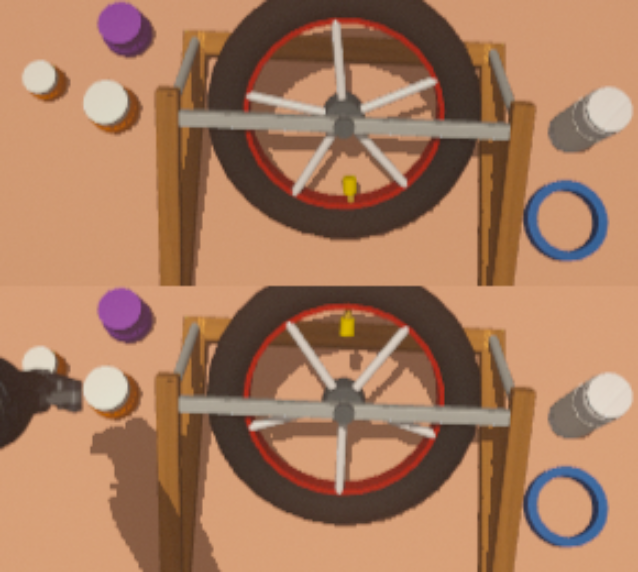

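The can, tub and tape haven't moved; the difference at the tub is only the hand, high above and beside it. The valve is at twelve and the hand is clear, so I'm handing in.

```bash
python3 -c "
from plant import *
print(finish_job())"
```

```text
the job is handed in; nothing more can be done
None
```

The yellow-capped valve is at twelve o'clock, and I handed the job in at about 15 s of the 64 s allowed. I turned the wheel about 173° counter-clockwise with the shut fingertips, in three separate pushes on three successive spokes. I then lifted the hand out and moved it aside.

- **Valve position:** after the hand was away, the yellow cap measured 0.0° from twelve. The five spoke tips gave about +0.4° on average, ranging from -0.3° to +1.3°. The stand's yaw is only known to about 0.2°.
- **Forces:** the force reading stayed around 3 N or less at every check. By my measured positions, the fingers stayed clear of the valve, tyre and bar throughout.
- **Other objects:** the spray can, paint tub and tape roll look unmoved when the first and last pictures are compared. The pixel difference was higher around the tub, but only because the hand was in view there, well above it.
- **Disagreements:** my hub position estimates differed by about 3–5 mm, and I used a value between them.

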